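# Slide the fondue burner plate under the pot

## Robot

A 6-joint arm with a two-finger parallel gripper is mounted at the origin on the work surface. World frame = base frame: x ahead of the robot, y to its left, z up, the work surface at z = 0. Lengths are in mm, angles in rad, forces in N, time in s.
With the tool pointing down it reaches from about 275 to 1000 mm from the base axis. Payload 8.4 kg.
Tool frame: the origin (TCP) lies midway between the tips of the shut fingers; the grasp point (between the pads) lies 19 mm behind it; z points along the fingers, y is the line along which they close (so a half turn about z gives the same grasp; the last joint's range is limited). The gripper opens to 85 mm and grips with 20 to 120 N. Pads are 22 mm wide; open, the fingers measure 114 mm over their backs; the gripper's body (76 mm by 85 mm) begins 54 mm behind the grasp point. The pads swing forward as they close: fully open they stand 13 mm farther back than shut.
Start: joints at [-1.26, 0.353, 1.633, -0, 1.155, -0.002], TCP at [192.326, -594.675, 231.281] pointing down, gripper open.
Joint ranges: [-2.63, 2.63], [-0.92, 2.1], [0.06, 2.66], [-1.3, 4.44], [0, 2.69], [-3.02, 3.02]. Speed limits (rad/s): [2.22, 2.22, 2.79, 3.14, 3.14, 3.14].

## Interface

Orientations are given as [roll, pitch, yaw] about the fixed x, y, z axes, in that order (R = Rz(yaw) Ry(pitch) Rx(roll)).
In Python, from rig import r, cams gives the robot as it stands. The module is installed in compiled form; this text tells all that it offers.
- The arm moves only by the tool send_rows, never from a script. Its argument "targets" is one flat list of numbers, 7 for each row, row after row: the shift along the tool's x, y, z in m, then the turn, a rotation vector about the tool's x, y, z in rad, then the opening, from -1 (shut) to 1 (fully open). In form: [tx, ty, tz, wx, wy, wz, fingers, tx, ty, tz, wx, wy, wz, fingers, ...]. A call has 1 to 12 rows; each row is the pose to reach, as a shift and turn from the pose commanded when the call began, along the tool's axes at that moment; what a row does not reach only later rows make up. A row lasts 1/12 s, in which the tool goes at most 41.7 mm and 7.16 degrees, less where a joint would pass 70% of its speed; a pose out of reach is approached as far as the arm can. A call with a gripper value outside its range is refused whole. The fingers move at their own pace and stop on an object; "grip_force" is the grip in N (left out, the last holds). Time passes only in rows, so rows that repeat a pose let the fingers close. It gives the time, the measured TCP pose, the force, the opening and the grip force at its end, in the units of the state.
- r.sense(): the state, without advancing time (a new reading comes with each control period).
- cams.grab_frame(name): name is "scene" or "top" or "wrist"; returns a dict with "color" (400x640x3 uint8, blue, green, red), "fx", "fy", "cx", "cy" (pixels), "k1" (the pictures are not rectified: a ray, as slopes to the right and down, at radius r is drawn at 1 + k1 r^2 times it, then the intrinsics apply), "xyz" and "attitude" of the camera in the world. Camera axes: x right, y down, z forward; pixel columns grow to the right and rows downward; lengths in mm; the calibration is good to about 2 mm. A picture is of the moment at which its call begins. There is no depth.
- r.sign_off(): hands the job in; it is judged then, once.
The state is a dict: "clock": time; "qpos": joint angles; "qvel": joint speeds; "joint_efforts": joint torques, N m; "eef_pos": TCP position; "tcp_rot": TCP orientation; "contact_force": force on the tool from outside, world axes, zero at the start; "wrist_torque": the same for the moment, N m; "opening": opening from 0.0 (shut) to 1.0 (fully open); "grasp_force": force on a finger pad.
Only numpy, scipy, OpenCV 4.12 (cv2) and the standard library are available. Lean on these libraries where they do the work, as an engineer would, in place of code of your own. Each camera call takes 0.05 s, during which the arm holds its last target. There are 200 camera calls.

## Task

Stand the aluminium burner canister upright inside the etched circle on the steel burner plate, then push the plate, with the canister on it, into the slot in the foot of the fondue stand until it is fully home against the stop. Leave the pot undisturbed on the stand, and do not shove or knock over the glass jar, the pepper mill or the small white ramekin.

Things in the scene. Friction and masses are not known exactly. Their poses are not given: they have to be found in the camera images.
- plate: flat stainless steel slab lying on the counter, 200 x 100 x 10 mm, 0.4 kg, too wide to grasp. Origin: centre of its underside. Its x axis runs along its length, toward the edge that enters the slot first (rear edge, x = +100 mm); y across, z up. It can be pushed at any edge.
- circle (a point): centre of the etched circle (radius 36 mm) on the plate's top face, 45 mm from the plate's centre toward the rear edge.
- rear (a point): middle of the plate's rear edge (leading edge when it is pushed in), half way up its 10 mm thickness.
- burner: aluminium burner canister, body 54 mm diameter and 38 mm high, above it a shoulder to 44 mm and a knurled twist cap 36 mm diameter from 44 to 58 mm above its underside; about 0.18 kg. Origin: centre of its underside, z up the axis. It starts upright on the counter.
- stand: black steel fondue stand, fixed to the counter. Origin on the counter under the pot's axis; x axis = direction in which the plate slides in, y across. In its foot is the slot, from x = -55 to a stop at x = +55 mm. Four legs at x = +-46, y = +-67 mm carry a round hoop (outer radius 85, top 100 mm up); 86 mm free height below. Plate fully home: its front edge is at x = -145 mm.
- mouth (a point): middle of the slot's mouth, 5 mm above the counter. The slot is 103 mm wide and 13 mm high, open on top between two lips that cover the outer 7 mm of the plate on each side. Its walls, 16 mm high, flare outward in front of the mouth to about 126 mm wide, 18 mm ahead of it.
- stop (a point): middle of the stop's face at the inner end of the slot, 5 mm above the counter: the plate's rear edge touches it when fully home.
- pot: cream ceramic fondue pot, 144 mm diameter, 75 mm high, with a 55 mm stub handle, standing loose on the stand, its underside 92 mm above the counter. Origin: centre of its underside.
- jar: bystander: small glass jar with steel cap, 48 mm diameter, 85 mm high; origin at the centre of its underside.
- mill: bystander: dark wooden pepper mill, 52 mm diameter, 155 mm high; origin at the centre of its underside.
- ramekin: bystander: small white bowl, 84 mm diameter, 45 mm high; origin at the centre of its underside.
Mind the look-alikes: they are no part of the job. Leave any green or pink look-alike of the burner alone.

How it is judged:
By the outcome, as a careful person would: the job done as asked, in the order asked, and still so for the second after the job is handed in, with the robot touching nothing.
It also fails if it takes over 72 s, if anything falls off the work surface, if the arm or the gripper's body presses on something with over 40 N, if the wrist force passes 120 N, or if a joint passes its speed limit or range.

## Working session

There is one attempt and no reset: what is moved stays moved. The work goes in short steps, Python scripts to look and compute and a tool call to move; the robot and the scene stay as the last step left them, time stands still between calls to the robot, and variables do not carry over. Pictures are saved under pics/ and viewed, at most 10 in all, crops included, and the job is handed in when it is done.

Besides the shell and the picture viewer there is one more tool, called after "Emit:" as a command line: name --argument value ..., lists and objects as JSON in quotes. send_rows: Moves the arm, as the interface text tells. Its arguments: {"type":"object","properties":{"targets":{"type":"array"},"grip_force":{"type":"number"}},"required":["targets"]}

```bash
mkdir -p pics
cat > h.py <<'E'
import numpy as np, cv2
from scipy.spatial.transform import Rotation as R
def rot(a):
    a=np.array(a,float)
    return a if a.shape==(3,3) else (R.from_quat(a).as_matrix() if a.size==4 else R.from_euler('xyz',a).as_matrix())
def ray(f,u,v):
    K=np.array([[f['fx'],0,f['cx']],[0,f['fy'],f['cy']],[0,0,1.]])
    p=cv2.undistortPoints(np.array([[[u,v]]],float),K,np.array([f['k1'],0,0,0.]))[0,0]
    return np.array(f['xyz'],float), rot(f['attitude'])@np.array([p[0],p[1],1])
def onz(f,u,v,z):
    o,d=ray(f,u,v); return o+d*(z-o[2])/d[2]
def tri(f1,p1,f2,p2):
    o1,d1=ray(f1,*p1);o2,d2=ray(f2,*p2)
    s=np.linalg.lstsq(np.c_[d1,-d2],o2-o1,rcond=None)[0]
    a,b=o1+s[0]*d1,o2+s[1]*d2
    return (a+b)/2,np.linalg.norm(a-b)
def proj(f,P):
    c=rot(f['attitude']).T@(np.array(P,float)-np.array(f['xyz'],float))
    x,y=c[0]/c[2],c[1]/c[2];s=1+f['k1']*(x*x+y*y)
    return f['fx']*x*s+f['cx'],f['fy']*y*s+f['cy']
E
python3 - <<'E'
from rig import r,cams
import cv2,pickle
s=r.sense();print({k:s[k] for k in('clock','eef_pos','tcp_rot','opening','contact_force')})
for n in('scene','top','wrist'):
    f=cams.grab_frame(n);pickle.dump(f,open(f'f_{n}.pkl','wb'));cv2.imwrite(f'pics/{n}0.png',f['color'])
    print(n,{k:f[k] for k in f if k!='color'})
E
```

```text
{'clock': 0.0, 'eef_pos': array([ 192.17672664, -594.22159371,  230.55565872]), 'tcp_rot': array([-3.14019708e+00,  2.42877003e-06,  3.12765568e-01]), 'opening': 1.0041267583944904, 'contact_force': array([-0.87480599, -0.21579064,  0.01917398])}
scene {'fx': 464.7334211759888, 'fy': 464.7334211759888, 'cx': 314.87745055709036, 'cy': 199.12717883699503, 'k1': -0.11157677322301658, 'xyz': array([1177.09569911, -359.46993752, 1192.35455342]), 'attitude': array([-2.54987938, -0.00383096,  1.05511644])}
top {'fx': 446.677209591554, 'fy': 446.677209591554, 'cx': 322.3641358910195, 'cy': 193.84960813568281, 'k1': -0.0176162671363049, 'xyz': array([ 469.66073633,   24.15173915, 1409.66454866]), 'attitude': array([-3.07162763,  0.01238941, -1.55983017])}
wrist {'fx': 341.63967752474036, 'fy': 341.63967752474036, 'cx': 319.4818454781415, 'cy': 199.43018700147735, 'k1': -0.03412745891398864, 'xyz': array([ 261.06344442, -571.50755009,  373.664321  ]), 'attitude': array([ 2.85437178e+00,  2.20162241e-03, -1.25790654e+00])}
```

View pics/scene0.png

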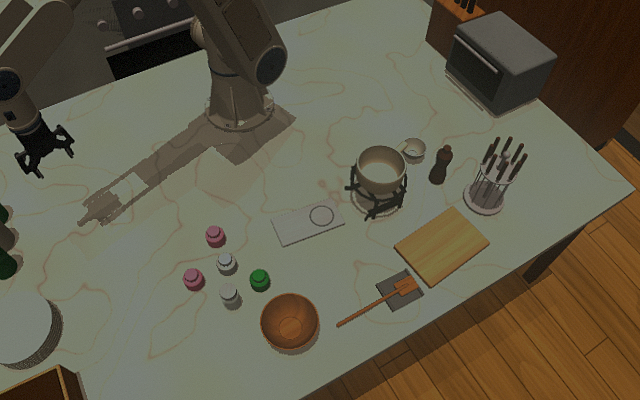

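View pics/top0.png

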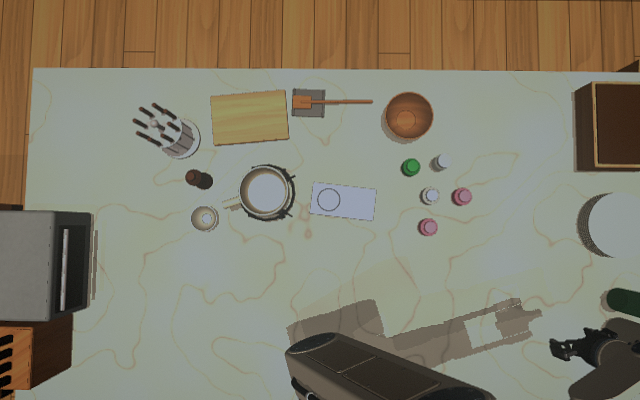

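The scene view shows the plate at (308,223), the stand with the pot at (378,178), the ramekin at (413,150) and the mill at (441,165). There are two pale canisters, at (226,262) and (230,296); in the top view they are at (431,195) and (442,162). One is the burner and the other is the glass jar, and the pink and green ones are look-alikes. I'll enlarge both views to tell the two apart.

Run:
```python
import cv2,pickle,numpy as np
a=pickle.load(open('f_scene.pkl','rb'))['color'][220:320,170:290];b=pickle.load(open('f_top.pkl','rb'))['color'][145:245,395:480]
z=lambda x,k:cv2.resize(x,None,fx=k,fy=k,interpolation=cv2.INTER_CUBIC)
t=pickle.load(open('f_top.pkl','rb'))['color'][150:235,215:385]
o=np.hstack([z(a,3.6),z(b,3.6)])[:, :738]; u=z(t,738/170)[:235+0]
cv2.imwrite('pics/crop1.png',np.clip(np.vstack([o,cv2.resize(t,(478,239),interpolation=cv2.INTER_CUBIC) if 0 else np.pad(cv2.resize(t,(478,239),interpolation=cv2.INTER_CUBIC),((0,0),(0,o.shape[1]-478),(0,0)))])*1.5,0,255).astype(np.uint8))
```

```text
(no output)
```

View pics/crop1.png

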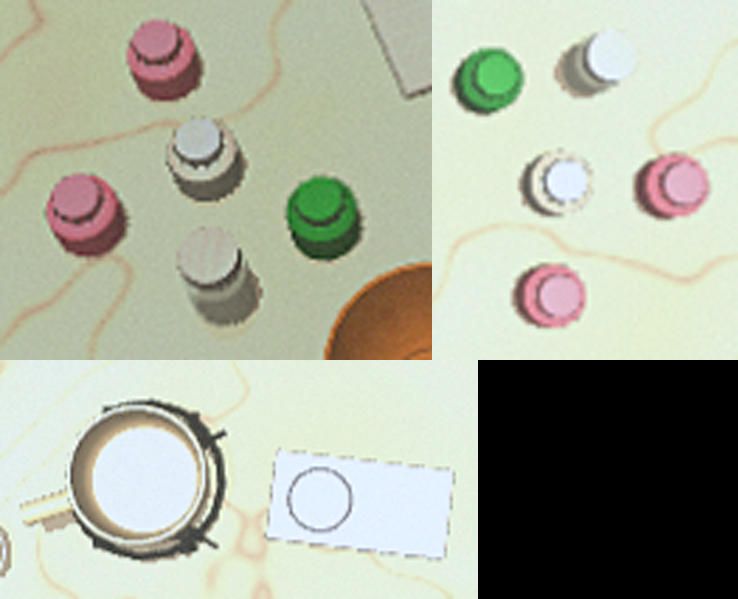

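The burner is the canister with the stepped shoulder and cap, at scene (226,262) and top (431,195). The one at scene (230,296) and top (442,162) has straight sides and is taller, with no step, so it is the jar. Next I'll measure the burner, the plate and the stand.

Run:
```python
import pickle,cv2,numpy as np
from h import *
S=pickle.load(open('f_scene.pkl','rb'));T=pickle.load(open('f_top.pkl','rb'))
def blob(f,x0,y0,x1,y1,lo,hi,mn=30):
    im=f['color'][y0:y1,x0:x1]
    m=cv2.inRange(cv2.cvtColor(im,cv2.COLOR_BGR2HSV),lo,hi)
    cs,_=cv2.findContours(m,cv2.RETR_EXTERNAL,cv2.CHAIN_APPROX_NONE)
    return [(c.reshape(-1,2)+[x0,y0]) for c in cs if cv2.contourArea(c)>mn]
for n,f,(u,v) in(('S',S,(226,257)),('T',T,(432,195)),('Splate',S,(290,230)),('Tplate',T,(360,205)),('Scount',S,(260,240)),('Tcount',T,(360,250))):
    print(n,cv2.cvtColor(f['color'][v-2:v+2,u-2:u+2],cv2.COLOR_BGR2HSV).reshape(-1,3).mean(0))
# cap top: low saturation blobs
st=[blob(S,212,245,242,275,(90,0,120),(140,60,255),15),blob(T,418,180,446,210,(90,0,120),(140,60,255),15)]
for s in st:
  for c in s: print('cap',cv2.minEnclosingCircle(c.astype(np.float32)),cv2.contourArea(c))
if all(st): 
  p=[cv2.minEnclosingCircle(max(s,key=len).astype(np.float32))[0] for s in st]
  print(tri(S,p[0],T,p[1]), onz(S,*p[0],58),onz(T,*p[1],58))
for n,f,b in(('S',S,(262,190,352,252)),('T',T,(300,172,388,230))):
  for c in blob(f,*b,(90,0,100),(150,60,255),300):
    q=cv2.approxPolyDP(c,0.04*cv2.arcLength(c,True),True).reshape(-1,2)
    mr=cv2.minAreaRect(c); print(n,'plate',cv2.contourArea(c),q.tolist(),mr)
    print([onz(f,*p,10)[:2].round(1).tolist() for p in (q if n=='S' else cv2.boxPoints(mr))])
```

```text
S [ 67.3125  11.5    127.0625]
T [109.9375  35.25   176.375 ]
Splate [ 41.375   22.3125 126.0625]
Tplate [109.8125  36.1875 177.9375]
Scount [ 39.625   36.625  127.1875]
Tcount [ 49.      20.875  160.8125]
cap ((432.0641174316406, 194.74359130859375), 5.647243499755859) 86.0
T plate 1909.0 [[314, 182], [310, 213], [372, 219], [375, 189]] ((342.6604309082031, 201.13650512695312), (63.03585433959961, 31.780818939208984), 6.709837436676025)
[[506.3, 82.2], [605.7, 71.8], [584.4, -125.1], [485.3, -113.8]]
```

```bash
cat >> h.py <<'E'
def go(x,y,z,yaw=None):
    from rig import r
    s=r.sense();p=np.array(s['eef_pos']);M=rot(s['tcp_rot'])
    yw=s['tcp_rot'][2] if yaw is None else yaw
    d=M.T@(np.array([x,y,z])-p)/1000
    w=R.from_matrix(M.T@rot([np.pi,0,yw])).as_rotvec()
    print('from',p.round(1),'yaw',round(s['tcp_rot'][2],3),'-> d',d.round(4),'w',w.round(4))
E
python3 - <<'E'
import pickle
from h import *
T=pickle.load(open('f_top.pkl','rb'));S=pickle.load(open('f_scene.pkl','rb'))
b=onz(T,432.06,194.74,58);print('burner',b, proj(S,b))
for n,u,v,z in(('green',412,166.5,58),('pink1',461.5,196.5,58),('pink2',428.5,226.5,58),('jar',443,161,85)):
    p=onz(T,u,v,z);d=p-b;print(n,p.round(),'dist',np.hypot(*d[:2]).round(),'ang',np.degrees(np.arctan2(d[1],d[0])).round())
print('pot',onz(T,266,193,167),onz(T,266,193,92))
go(b[0]-40,b[1],230,0)
E
```

```text
burner [ 564.85411996 -290.17994096   58.        ] (np.float64(224.4832173626133), np.float64(258.5773264643688))
green [ 650. -230.   58.] dist 105.0 ang 35.0
pink1 [ 560. -379.   58.] dist 89.0 ang -93.0
pink2 [ 469. -279.   58.] dist 97.0 ang 173.0
jar [ 664. -317.   85.] dist 103.0 ang -15.0
pot [557.36785739 198.04757723 167.        ] [562.66134877 208.54291797  92.        ]
from [ 192.2 -594.3  230.7] yaw 0.313 -> d [ 0.4101 -0.187   0.0009] w [-1.100e-03  2.000e-04  3.128e-01]
```

```bash
python3 -c "
from h import *
go(565,-290,230,0.56)"
```

```text
from [ 192.2 -594.3  230.7] yaw 0.313 -> d [ 0.4484 -0.1748  0.0009] w [-1.100e-03 -1.000e-04 -2.472e-01]
```

Emit:
send_rows --targets '[0.224,-0.087,0,0,0,-0.124,1,0.448,-0.175,0.001,0,0,-0.247,1,0.448,-0.175,0.001,0,0,-0.247,1,0.448,-0.175,0.001,0,0,-0.247,1,0.448,-0.175,0.001,0,0,-0.247,1,0.448,-0.175,0.001,0,0,-0.247,1,0.448,-0.175,0.001,0,0,-0.247,1,0.448,-0.175,0.001,0,0,-0.247,1,0.448,-0.175,0.001,0,0,-0.247,1,0.448,-0.175,0.001,0,0,-0.247,1,0.448,-0.175,0.001,0,0,-0.247,1,0.448,-0.175,0.001,0,0,-0.247,1]'

```text
clock: 1.15
eef_pos: [567.6, -287.2, 230.1]
tcp_rot: [-3.141, -0.001, 0.562]
contact_force: [0.1, 0.0, 0.3]
opening: 0.996
grasp_force: 0.0
```

Run:
```python
from rig import r,cams
import cv2,pickle
from h import *
go(565,-290,230,0.56)
f=cams.grab_frame('wrist');pickle.dump(f,open('w1.pkl','wb'));cv2.imwrite('pics/w1.png',f['color'])
print(proj(f,(565,-290,58)))
go(555,-270,180,0.56)
```

```text
from [ 567.6 -287.2  230.1] yaw 0.562 -> d [-0.0037  0.001   0.0001] w [-0.0002 -0.0012  0.0016]
(np.float64(321.3976869975334), np.float64(182.81844871328735))
from [ 569.5 -285.7  230. ] yaw 0.563 -> d [-0.004 -0.021  0.05 ] w [-0.0002 -0.0026  0.0028]
```

View pics/w1.png

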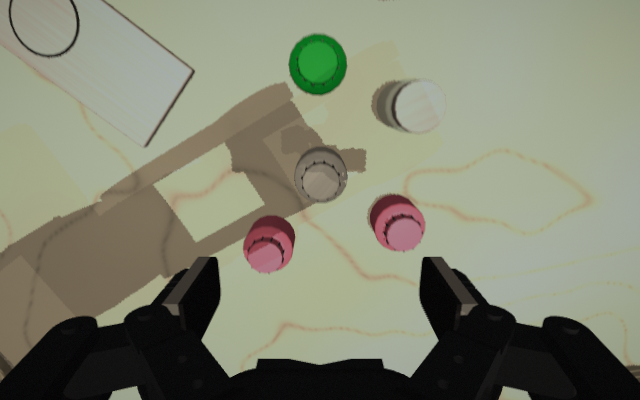

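The wrist view shows the burner with its cap at (321,181) in the arm's shadow, where I predicted it at (321,183). I'll move down and off to one side for a second view to get the cap's height.

Emit:
send_rows --targets '[-0.004,-0.02,0.06,0,0,0,1,-0.004,-0.04,0.08,0,0,0,1,-0.004,-0.04,0.08,0,0,0,1,-0.004,-0.04,0.08,0,0,0,1,-0.004,-0.04,0.08,0,0,0,1]'

```text
clock: 1.62
eef_pos: [540.5, -258.9, 150.7]
tcp_rot: [3.141, -0.0, 0.56]
contact_force: [0.1, -0.2, 0.3]
opening: 0.998
grasp_force: 0.0
```

Run:
```python
from rig import r,cams
import cv2,pickle
from h import *
f=cams.grab_frame('wrist');pickle.dump(f,open('w2.pkl','wb'))
g=pickle.load(open('w1.pkl','rb'));out=[]
P=[]
for n,F,e in(('w1',g,22),('w2',f,0)):
    u,v=proj(F,(565,-290,58)); rp=F['fx']*18/(F['xyz'][2]-58)*1.0
    x0,y0=int(u)-60,int(v)-60; im=cv2.resize(F['color'][y0:y0+120,x0:x0+120],None,fx=3,fy=3,interpolation=cv2.INTER_CUBIC)
    gr=cv2.GaussianBlur(cv2.cvtColor(im,cv2.COLOR_BGR2GRAY),(5,5),0)
    c=cv2.HoughCircles(gr,cv2.HOUGH_GRADIENT,1,60,param1=60,param2=15,minRadius=int(rp*3*.88),maxRadius=int(rp*3*1.12))
    c=c[0][np.argsort(np.hypot(c[0][:,0]-180,c[0][:,1]-180))][:2] if c is not None else []
    print(n,(u,v),rp,[(x0+a/3,y0+b/3,q/3) for a,b,q in c]); 
    if len(c): P.append((x0+c[0][0]/3,y0+c[0][1]/3)); cv2.circle(im,tuple(int(t) for t in c[0][:2]),int(c[0][2]),(0,0,255),1)
    out.append(im)
if len(P)==2: print(tri(g,P[0],f,P[1]),onz(g,*P[0],58),onz(f,*P[1],58))
cv2.imwrite('pics/c2.png',np.hstack(out))
```

```text
w1 (np.float64(321.3976869975334), np.float64(182.81844871328735)) 19.509866480407307 [(np.float32(320.83334), np.float32(181.83333), np.float32(17.800001)), (np.float32(274.5), np.float32(236.16666), np.float32(19.933332))]
w2 (np.float64(375.1946947314297), np.float64(197.8407197870859)) 26.09219066095378 [(np.float32(374.16666), np.float32(195.5), np.float32(25.133333)), (np.float32(364.5), np.float32(176.16667), np.float32(28.066666))]
(array([ 565.31185298, -289.28070712,   55.29464647]), np.float64(0.6717942514072662)) [ 565.52613122 -289.03545242   58.        ] [ 566.04575588 -288.37701679   58.        ]
```

View pics/c2.png

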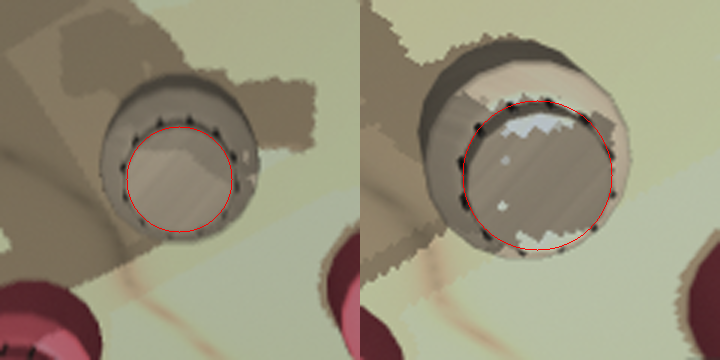

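The red circles fit the cap in both crops. The burner is at about (565.5, -289), with its top at about 56 mm.

```bash
python3 -c "
from h import *
go(565.5,-289,3,0.56)"
```

```text
from [ 541.3 -259.6  151.6] yaw 0.56 -> d [0.0047 0.0374 0.1487] w [ 0.0021 -0.0012 -0.0004]
```

Emit:
send_rows --targets '[0.005,0.037,0.02,0,0,0,1,0.005,0.037,0.04,0,0,0,1,0.005,0.037,0.06,0,0,0,1,0.005,0.037,0.085,0,0,0,1,0.005,0.037,0.11,0,0,0,1,0.005,0.037,0.13,0,0,0,1,0.005,0.037,0.14,0,0,0,1,0.005,0.037,0.148,0,0,0,1,0.005,0.037,0.148,0,0,0,1,0.005,0.037,0.148,0,0,0,1]'

```text
clock: 2.5
eef_pos: [564.9, -287.9, 3.3]
tcp_rot: [3.14, -0.001, 0.56]
contact_force: [-0.3, 0.6, -0.2]
opening: 0.996
grasp_force: 0.0
```

Emit:
send_rows --targets '[0,0,0,0,0,0,-1,0,0,0,0,0,0,-1,0,0,0,0,0,0,-1,0,0,0,0,0,0,-1,0,0,0,0,0,0,-1,0,0,0,0,0,0,-1,0,0,0,0,0,0,-1,0,0,0,0,0,0,-1,0,0,0,0,0,0,-1,0,0,0,0,0,0,-1]' --grip_force 40

```text
clock: 3.33
eef_pos: [564.9, -287.7, 3.8]
tcp_rot: [3.14, -0.001, 0.56]
contact_force: [-1.4, 0.3, 7.2]
opening: 0.618
grasp_force: 41.5
```

Emit:
send_rows --targets '[0,0,-0.02,0,0,0,-1,0,0,-0.05,0,0,0,-1,0,0,-0.08,0,0,0,-1,0,0,-0.11,0,0,0,-1,0,0,-0.14,0,0,0,-1,0,0,-0.147,0,0,0,-1,0,0,-0.147,0,0,0,-1,0,0,-0.147,0,0,0,-1]'

```text
clock: 4.0
eef_pos: [563.8, -287.1, 149.1]
tcp_rot: [3.141, -0.0, 0.56]
contact_force: [-0.1, 0.2, -1.5]
opening: 0.619
grasp_force: 42.7
```

```bash
python3 -c "
from h import *
go(545,0,200,0.56)
go(545,-40,200,0.56)"
```

```text
from [ 563.8 -287.1  149.1] yaw 0.56 -> d [ 0.1366 -0.2532 -0.0509] w [ 0.0002 -0.0001 -0.0001]
from [ 563.8 -287.1  149.1] yaw 0.56 -> d [ 0.1153 -0.2193 -0.0509] w [ 0.0002 -0.0001 -0.0001]
```

```bash
python3 -c "
from h import *
go(490,60,270,0.0)"
```

```text
from [ 563.8 -287.1  149.1] yaw 0.56 -> d [ 0.1219 -0.3332 -0.1209] w [ 2.000e-04 -2.000e-04  5.599e-01]
```

Emit:
send_rows --targets '[0.01,-0.027,-0.02,0,0,0.04,-1,0.02,-0.055,-0.04,0,0,0.09,-1,0.03,-0.083,-0.06,0,0,0.14,-1,0.04,-0.11,-0.08,0,0,0.19,-1,0.05,-0.138,-0.1,0,0,0.24,-1,0.06,-0.166,-0.12,0,0,0.29,-1,0.07,-0.194,-0.12,0,0,0.34,-1,0.08,-0.222,-0.12,0,0,0.39,-1,0.09,-0.25,-0.12,0,0,0.44,-1,0.1,-0.278,-0.12,0,0,0.48,-1,0.11,-0.306,-0.12,0,0,0.52,-1,0.122,-0.333,-0.12,0,0,0.56,-1]'

```text
clock: 5.0
eef_pos: [488.7, 60.9, 267.1]
tcp_rot: [3.141, 0.004, -0.002]
contact_force: [0.2, 0.4, -1.9]
opening: 0.617
grasp_force: 42.8
```

Emit:
send_rows --targets '[0,0,0,0,0,0,-1,0,0,0,0,0,0,-1,0,0,0,0,0,0,-1]'

```text
clock: 5.25
eef_pos: [490.0, 59.5, 267.9]
tcp_rot: [3.141, 0.002, 0.001]
contact_force: [-0.4, -1.1, -1.5]
opening: 0.615
grasp_force: 42.9
```

Run:
```python
from rig import r,cams
import cv2,pickle
from h import *
go(490,60,270,0)
f=cams.grab_frame('wrist');pickle.dump(f,open('w3.pkl','wb'));cv2.imwrite('pics/w3.png',f['color'])
```

```text
from [490.   59.5 267.9] yaw 0.001 -> d [ 0.     -0.0005 -0.0021] w [0.0007 0.0024 0.0012]
```

View pics/w3.png

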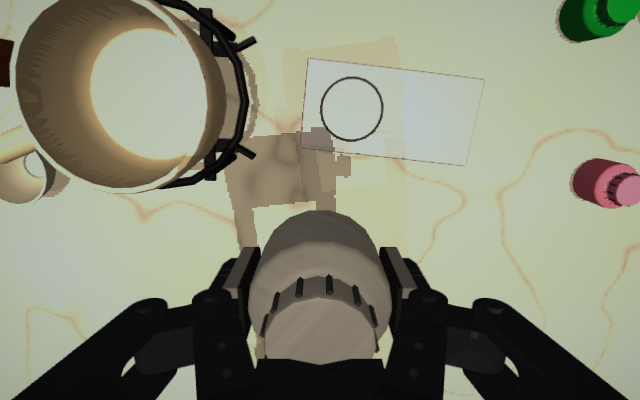

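The wrist view shows the plate corners at about (308,58), (484,79), (466,165) and (301,147). The etched circle is at (352,108), and the two slot flare tips are at about (256,40) and (254,156). The burner is held upright. Next I'll work out the exact positions.

Run:
```python
import pickle,cv2
from h import *
W=pickle.load(open('w3.pkl','rb'));T=pickle.load(open('f_top.pkl','rb'))
def lines(f,cs,z):
    # refine corners by subpixel
    g=cv2.cvtColor(f['color'],cv2.COLOR_BGR2GRAY)
    c=cv2.cornerSubPix(g,np.array(cs,np.float32).reshape(-1,1,2),(4,4),(-1,-1),(3,50,.01)).reshape(-1,2)
    print(c.round(1).tolist()); return np.array([onz(f,*p,z) for p in c])
q=lines(W,[(308,58),(484,79),(466,165),(301,147)],10)
print(q.round(1),np.linalg.norm(np.diff(np.r_[q,q[:1]],axis=0),axis=1).round(1))
ctr=q.mean(0);ax=(q[0]+q[3]-q[1]-q[2])[:2];print('plate',ctr,'yaw',np.degrees(np.arctan2(ax[1],ax[0])))
def circ(f,x0,y0,x1,y1,k,rp):
    im=cv2.resize(f['color'][y0:y1,x0:x1],None,fx=k,fy=k,interpolation=cv2.INTER_CUBIC)
    g=cv2.cvtColor(im,cv2.COLOR_BGR2GRAY)
    m=cv2.adaptiveThreshold(g,255,cv2.ADAPTIVE_THRESH_MEAN_C,cv2.THRESH_BINARY_INV,8*k+1,10)
    cs,_=cv2.findContours(m,cv2.RETR_EXTERNAL,cv2.CHAIN_APPROX_NONE)
    c=max(cs,key=lambda c:cv2.contourArea(cv2.convexHull(c)))
    e=cv2.fitEllipse(cv2.convexHull(c));print(e[1][0]/k,e[1][1]/k);return((e[0][0]+.5)/k+x0-.5,(e[0][1]+.5)/k+y0-.5)
a=circ(W,312,70,392,147,4,31);b=circ(T,314,186,343,213,6,12)
print('circle',a,b,onz(W,*a,10),onz(T,*b,10),tri(W,a,T,b))
g=cv2.cvtColor(W['color'],cv2.COLOR_BGR2GRAY)
for y0,y1 in((30,60),(140,165)):
    ys,xs=np.where(g[y0:y1,236:266]<60);i=xs.argsort()[-6:];print('tip',[(int(xs[j]+236),int(ys[j]+y0)) for j in i])
```

```text
[[307.6000061035156, 58.099998474121094], [484.1000061035156, 79.30000305175781], [464.29998779296875, 165.3000030517578], [301.0, 147.0]]
[[ 604.5   73.5   10. ]
 [ 583.7 -123.9   10. ]
 [ 485.9 -112.8   10. ]
 [ 507.1   82.1   10. ]] [198.5  98.5 196.1  97.8]
plate [545.30628936 -20.28248693  10.        ] yaw 83.87982962428931
63.934906005859375 66.1388931274414
23.97821044921875 24.04332733154297
circle (351.32921600341797, 108.73896026611328) (328.29243723551434, 199.22779973347983) [550.69306451  24.28007361  10.        ] [550.82907818  23.77760477  10.        ] (array([550.79043863,  23.93314939,   7.89490928]), np.float64(0.44771386345320385))
tip [(254, 39), (254, 38), (254, 43), (255, 41), (255, 42), (255, 40)]
tip [(254, 153), (254, 154), (254, 156), (254, 155), (255, 154), (255, 155)]
```

Run:
```python
import pickle
from h import *
W=pickle.load(open('w3.pkl','rb'))
for z in(16,0):
    a,b=onz(W,255,41,z),onz(W,255,155,z);d=(a-b)[:2];m=(a+b)[:2]/2
    n=np.array([-d[1],d[0]])/np.hypot(*d)
    print(z,a,b,np.hypot(*d),'mid',m,'xaxis deg',np.degrees(np.arctan2(n[1],n[0])),'origin',m+73*n)
go(550.5,24.2,30,0)
```

```text
16 [621.19308309 129.39934213  16.        ] [498.63664638 135.39095396  16.        ] 122.70281003611905 mid [559.91486474 132.39514804] xaxis deg 87.20111836742949 origin [563.47947473 205.30806566]
0 [623.56853873 132.19472939   0.        ] [496.04395725 138.42922682   0.        ] 127.67688842871621 mid [559.80624799 135.3119781 ] xaxis deg 87.20111836742949 origin [563.37085798 208.22489572]
from [490.2  59.1 268.1] yaw 0.0 -> d [0.0608 0.0348 0.238 ] w [0.0006 0.0019 0.0002]
```

Emit:
send_rows --targets '[0.02,0.012,0.02,0,0,0,-1,0.04,0.024,0.05,0,0,0,-1,0.061,0.035,0.08,0,0,0,-1,0.061,0.035,0.11,0,0,0,-1,0.061,0.035,0.14,0,0,0,-1,0.061,0.035,0.17,0,0,0,-1,0.061,0.035,0.195,0,0,0,-1,0.061,0.035,0.215,0,0,0,-1,0.061,0.035,0.23,0,0,0,-1,0.061,0.035,0.238,0,0,0,-1,0.061,0.035,0.238,0,0,0,-1,0.061,0.035,0.238,0,0,0,-1]'

```text
clock: 6.3
eef_pos: [551.6, 24.0, 31.2]
tcp_rot: [3.141, 0.001, -0.001]
contact_force: [0.2, 0.1, -0.4]
opening: 0.616
grasp_force: 42.9
```

```bash
python3 -c "
from h import *
go(550.5,24.2,14.5,0)"
```

```text
from [551.6  24.   31.2] yaw -0.001 -> d [-0.0011 -0.0002  0.0167] w [ 0.0001  0.0006 -0.001 ]
```

Emit:
send_rows --targets '[-0.001,0,0.004,0,0,0,-1,-0.001,0,0.008,0,0,0,-1,-0.001,0,0.011,0,0,0,-1,-0.001,0,0.013,0,0,0,-1,-0.001,0,0.015,0,0,0,-1,-0.001,0,0.016,0,0,0,-1,-0.001,0,0.016,0,0,0,-1,-0.001,0,0.016,0,0,0,-1]'

```text
clock: 6.97
eef_pos: [550.6, 24.7, 15.3]
tcp_rot: [3.142, -0.0, -0.0]
contact_force: [-0.2, -0.0, -0.8]
opening: 0.617
grasp_force: 42.9
```

Emit:
send_rows --targets '[0,0,0.0005,0,0,0,-1,0,0,0.001,0,0,0,-1,0,0,0.0015,0,0,0,-1,0,0,0.0015,0,0,0,-1]'

```text
clock: 7.3
eef_pos: [550.6, 24.7, 13.9]
tcp_rot: [-3.142, -0.0, -0.0]
contact_force: [-0.9, -0.4, -0.5]
opening: 0.62
grasp_force: 43.0
```

Emit:
send_rows --targets '[0,0,0.0005,0,0,0,-1,0,0,0.001,0,0,0,-1,0,0,0.001,0,0,0,-1,0,0,0.001,0,0,0,-1]'

```text
clock: 7.63
eef_pos: [550.6, 24.7, 13.8]
tcp_rot: [3.142, -0.0, -0.0]
contact_force: [-4.7, -0.2, 13.3]
opening: 0.618
grasp_force: 44.3
```

Emit:
send_rows --targets '[0,0,-0.0005,0,0,0,-1,0,0,-0.0005,0,0,0,-0.1,0,0,-0.0005,0,0,0,0.3,0,0,-0.0005,0,0,0,0.5,0,0,-0.0005,0,0,0,1,0,0,-0.0005,0,0,0,1,0,0,-0.0005,0,0,0,1,0,0,-0.0005,0,0,0,1]'

```text
clock: 8.3
eef_pos: [550.5, 24.7, 13.2]
tcp_rot: [3.142, 0.0, -0.0]
contact_force: [0.3, 0.3, 0.2]
opening: 1.0
grasp_force: 0.0
```

Emit:
send_rows --targets '[0,0,-0.01,0,0,0,1,0,0,-0.03,0,0,0,1,0,0,-0.06,0,0,0,1,0,0,-0.09,0,0,0,1,-0.02,0,-0.12,0,0,0,1,-0.04,0,-0.15,0,0,0,1,-0.06,0,-0.18,0,0,0,1,-0.06,0,-0.21,0,0,0,1,-0.06,0,-0.236,0,0,0,1,-0.06,0,-0.236,0,0,0,1,-0.06,0,-0.236,0,0,0,1,-0.06,0,-0.236,0,0,0,1]'

```text
clock: 9.3
eef_pos: [490.1, 24.7, 249.1]
tcp_rot: [-3.142, 0.0, -0.0]
contact_force: [0.6, 0.3, 0.0]
opening: 1.004
grasp_force: 0.0
```

Run:
```python
from rig import r,cams
import cv2,pickle
from h import *
go(490,60,270,0)
f=cams.grab_frame('wrist');pickle.dump(f,open('w4.pkl','wb'));cv2.imwrite('pics/w4.png',f['color'])
```

```text
from [490.1  24.7 249.1] yaw -0.0 -> d [-0.0001 -0.0353 -0.0209] w [-0.0001  0.0002 -0.0003]
```

View pics/w4.png

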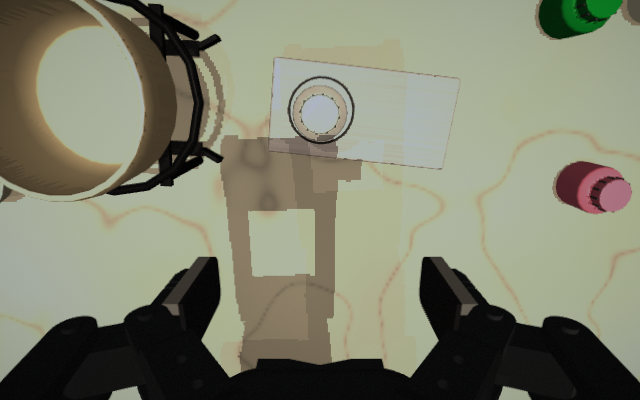

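The burner stands on the plate inside the circle: its body ring is centred near (320,111) and the circle at (321,110). The flare tips are at (220,39) and (222,158). Next I'll refine the stand's axis from several views.

Run:
```python
import pickle,cv2
from h import *
F={n:pickle.load(open(n+'.pkl','rb')) for n in('w3','w4','f_top')}
out=[]
for n,x0,y0,x1,y1,k in(('w3',185,0,275,200,3),('w4',150,0,240,200,3),('f_top',250,160,310,230,8)):
    im=cv2.resize(F[n]['color'][y0:y1,x0:x1],None,fx=k,fy=k,interpolation=cv2.INTER_CUBIC)
    im=np.clip(im*1.6,0,255).astype(np.uint8)[:600]
    for t in range(0,x1-x0,10): cv2.putText(im,str(x0+t),(t*k,8),0,.28,(0,0,255),1);cv2.line(im,(t*k,10),(t*k,16),(0,0,255),1)
    for t in range(0,y1-y0,10): cv2.putText(im,str(y0+t),(0,t*k+3),0,.28,(0,0,255),1)
    out.append(np.pad(im,((0,600-im.shape[0]),(0,0),(0,0))))
o=np.hstack(out)[:, :1100];o=cv2.resize(o,(800,600*800//o.shape[1]),interpolation=cv2.INTER_AREA) if o.shape[1]>800 else o
cv2.imwrite('pics/tips.png',np.hstack(out[:2])[:600])
q=cv2.cornerSubPix(cv2.cvtColor(F['w4']['color'],cv2.COLOR_BGR2GRAY),np.array([(275,57),(460,78),(443,169),(268,151)],np.float32).reshape(-1,1,2),(4,4),(-1,-1),(3,50,.01)).reshape(-1,2)
p=np.array([onz(F['w4'],*c,10) for c in q]);ax=(p[0]+p[3]-p[1]-p[2])[:2]
print(q.tolist(),p.mean(0),np.degrees(np.arctan2(ax[1],ax[0])))
# predicted stand features for the estimate
for yaw in(85.5,87.2):
  a=np.radians(yaw);O=np.array([563.5,205.5]);X=np.array([np.cos(a),np.sin(a)]);Y=np.array([-X[1],X[0]])
  for n in F: print(yaw,n,[[round(v,1) for v in proj(F[n],[*(O+x*X+y*Y),z])] for x,y,z in((-73,-63,16),(-73,63,16),(-46,-67,0),(-46,67,0),(-46,-67,86),(-46,67,86))])
```

```text
[[273.67193603515625, 57.30242156982422], [459.6165771484375, 78.55613708496094], [441.1328430175781, 168.2827606201172], [269.36334228515625, 150.32980346679688]] [545.2685647  -20.23052309  10.        ] 84.05326187181153
85.5 w3 [[np.float64(256.5), np.float64(41.6)], [np.float64(253.2), np.float64(158.1)], [np.float64(234.9), np.float64(38.1)], [np.float64(233.4), np.float64(157.4)], [np.float64(211.4), np.float64(21.6)], [np.float64(212.0), np.float64(172.3)]]
85.5 w4 [[np.float64(219.3), np.float64(39.9)], [np.float64(219.2), np.float64(161.7)], [np.float64(198.3), np.float64(36.4)], [np.float64(200.0), np.float64(160.9)], [np.float64(162.7), np.float64(18.5)], [np.float64(168.8), np.float64(177.3)]]
85.5 f_top [[np.float64(295.4), np.float64(176.6)], [np.float64(291.6), np.float64(216.6)], [np.float64(287.4), np.float64(175.1)], [np.float64(283.4), np.float64(217.2)], [np.float64(284.8), np.float64(171.9)], [np.float64(280.5), np.float64(216.7)]]
87.2 w3 [[np.float64(254.8), np.float64(39.3)], [np.float64(254.8), np.float64(156.4)], [np.float64(233.1), np.float64(36.7)], [np.float64(235.0), np.float64(156.4)], [np.float64(209.1), np.float64(19.8)], [np.float64(214.0), np.float64(171.1)]]
87.2 w4 [[np.float64(217.5), np.float64(37.5)], [np.float64(220.9), np.float64(159.9)], [np.float64(196.4), np.float64(35.0)], [np.float64(201.6), np.float64(159.9)], [np.float64(160.2), np.float64(16.5)], [np.float64(170.8), np.float64(176.0)]]
87.2 f_top [[np.float64(294.8), np.float64(175.9)], [np.float64(292.3), np.float64(216.0)], [np.float64(286.8), np.float64(174.7)], [np.float64(284.1), np.float64(216.8)], [np.float64(284.2), np.float64(171.4)], [np.float64(281.2), np.float64(216.3)]]
```

View pics/tips.png

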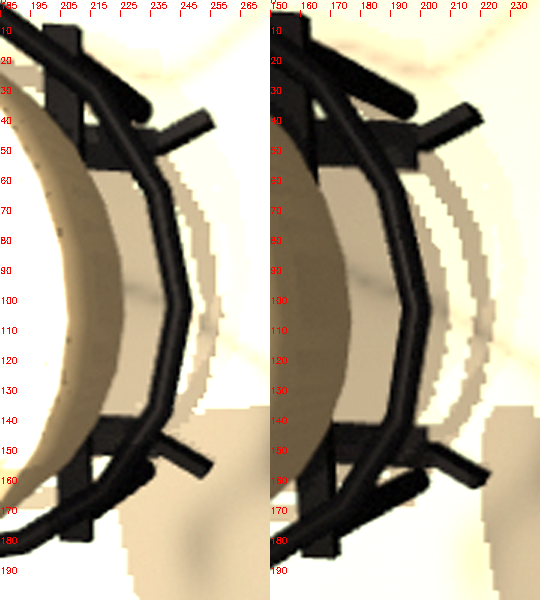

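Run:
```python
import pickle,cv2
from h import *
F={n:pickle.load(open(n+'.pkl','rb')) for n in('w3','w4')}
for n,xu,xl,ru,rl,rows,mx in(('w4',(172,184),(172,188),(46,66),(130,150),((44,52),(148,153)),(190,212)),('w3',(215,226),(215,229),(46,66),(128,148),((44,52),(146,150)),(230,250))):
    f=F[n];g=cv2.cvtColor(f['color'],cv2.COLOR_BGR2GRAY).astype(float)
    def cross(a,off):  # subpixel largest-gradient crossing at mid level
        i=np.abs(np.diff(a)).argmax();lo,hi=a[max(i-2,0):i+1].mean() if 0 else a[i],a[i+1]
        w=np.abs(np.diff(a))[max(0,i-2):i+3];ii=np.arange(max(0,i-2),max(0,i-2)+len(w))+.5
        return off+(w*ii).sum()/w.sum()
    mids=[]
    for nm,xs,rr in(('up',xu,ru),('lo',xl,rl)):
        P=np.array([onz(f,x,cross(g[rr[0]:rr[1],x],rr[0]),16)[:2] for x in range(*xs)])
        d=cv2.fitLine(P.astype(np.float32),cv2.DIST_HUBER,0,.01,.01).ravel();d=d*np.sign(d[1])
        res=np.abs((P-d[2:])@np.array([-d[1],d[0]])).max()
        print(n,nm,'dir',np.degrees(np.arctan2(d[1],d[0])).round(2),'x at y=165',(d[2]+(165-d[3])*d[0]/d[1]).round(1),'res',res.round(2))
    for rw in rows:
        print('mouth edge',[ (r_,np.round(cross(g[r_,mx[0]:mx[1]],mx[0]),1)) for r_ in range(*rw)])
for n,t in(('w3',[(254.5,40.5),(254.5,156.5)]),('w4',[(219.5,39),(221,159)])):
    print(n,[onz(F[n],*p,16)[:2].round(1) for p in t])
print(tri(F['w3'],(254.5,40.5),F['w4'],(219.5,39)),tri(F['w3'],(254.5,156.5),F['w4'],(221,159)))
```

```text
w4 up dir 68.73 x at y=165 602.3 res 2.18
w4 lo dir 87.62 x at y=165 518.1 res 1.28
mouth edge [(44, np.float64(205.8)), (45, np.float64(204.1)), (46, np.float64(210.0)), (47, np.float64(208.8)), (48, np.float64(206.8)), (49, np.float64(204.8)), (50, np.float64(204.1)), (51, np.float64(198.8))]
mouth edge [(148, np.float64(208.9)), (149, np.float64(209.4)), (150, np.float64(209.8)), (151, np.float64(192.3)), (152, np.float64(192.2))]
w3 up dir 88.05 x at y=165 605.7 res 0.28
w3 lo dir 93.74 x at y=165 -540.1 res 1057.36
mouth edge [(44, np.float64(246.6)), (45, np.float64(244.3)), (46, np.float64(247.7)), (47, np.float64(247.6)), (48, np.float64(245.6)), (49, np.float64(243.8)), (50, np.float64(241.6)), (51, np.float64(240.5))]
mouth edge [(146, np.float64(243.0)), (147, np.float64(244.7)), (148, np.float64(246.4)), (149, np.float64(247.9))]
w3 [array([621.7, 129.9]), array([496.9, 136.1])]
w4 [array([621.4, 127.5]), array([498.1, 135.4])]
(array([625.36290331, 134.28279142,  -8.82575854]), np.float64(0.09074768019535037)) (array([496.37272223, 137.31360606,   9.52436355]), np.float64(1.1259802733115807))
```

```bash
python3 -c "
from h import *
go(455,-8,60,-0.052)
go(455,-8,1,-0.052)"
```

```text
from [489.7  24.7 248.4] yaw -0.0 -> d [-0.0344  0.0327  0.1885] w [0.0001 0.0016 0.0518]
from [489.7  24.7 248.4] yaw -0.0 -> d [-0.0343  0.0327  0.2475] w [0.0001 0.0016 0.0518]
```

Emit:
send_rows --targets '[-0.034,0.033,0.01,0,0,0.052,0.2,-0.034,0.033,0.03,0,0,0.052,0.2,-0.034,0.033,0.06,0,0,0.052,0.2,-0.034,0.033,0.09,0,0,0.052,0.2,-0.034,0.033,0.12,0,0,0.052,0.2,-0.034,0.033,0.15,0,0,0.052,0.2,-0.034,0.033,0.18,0,0,0.052,0.2,-0.034,0.033,0.21,0,0,0.052,0.2,-0.034,0.033,0.23,0,0,0.052,0.2,-0.034,0.033,0.24,0,0,0.052,0.2,-0.034,0.033,0.245,0,0,0.052,0.2,-0.034,0.033,0.245,0,0,0.052,0.2]'

```text
clock: 10.35
eef_pos: [455.6, -8.3, 3.3]
tcp_rot: [3.142, 0.003, -0.052]
contact_force: [-0.8, -0.6, 0.5]
opening: 0.601
grasp_force: 0.0
```

Emit:
send_rows --targets '[0,0,0.002,0,0,0,0.2,0,0,0.002,0,0,0,0.2,0,0,0.002,0,0,0,0.2]'

```text
clock: 10.6
eef_pos: [457.3, -8.3, 3.2]
tcp_rot: [-3.142, -0.002, -0.052]
contact_force: [-0.7, 0.8, -0.4]
opening: 0.597
grasp_force: 0.0
```

```bash
python3 -c "
from h import *
go(491.2,-8,1,-0.052)"
```

```text
from [457.3  -8.3   3.2] yaw -0.052 -> d [ 0.0338 -0.0021  0.0023] w [-0.0001 -0.0018 -0.0002]
```

Emit:
send_rows --targets '[0.008,-0.001,0.001,0,0,0,0.2,0.013,-0.001,0.001,0,0,0,0.2,0.017,-0.001,0.001,0,0,0,0.2,0.02,-0.002,0.001,0,0,0,0.2,0.022,-0.002,0.001,0,0,0,0.2,0.024,-0.002,0.001,0,0,0,0.2,0.026,-0.002,0.001,0,0,0,0.2,0.028,-0.002,0.001,0,0,0,0.2,0.03,-0.002,0.001,0,0,0,0.2,0.0315,-0.002,0.001,0,0,0,0.2,0.033,-0.002,0.001,0,0,0,0.2,0.033,-0.002,0.001,0,0,0,0.2]'

```text
clock: 11.6
eef_pos: [488.6, -8.1, 1.1]
tcp_rot: [3.142, 0.002, -0.052]
contact_force: [-3.9, -0.5, 2.2]
opening: 0.6
grasp_force: 2.0
```

Emit:
send_rows --targets '[-0.01,0,0,0,0,0,0.2,-0.03,0,0,0,0,0,0.2,-0.04,0,-0.02,0,0,0,0.2,-0.04,0,-0.06,0,0,0,0.2,-0.04,0,-0.1,0,0,0,0.2,-0.03,-0.01,-0.14,0,0,0,0.2,-0.02,-0.02,-0.18,0,0,0,0.2,-0.01,-0.03,-0.22,0,0,0,0.2,0,-0.035,-0.25,0,0,0,0.2,0,-0.035,-0.25,0,0,0,0.2,0,-0.035,-0.25,0,0,0,0.2,0,-0.035,-0.25,0,0,0,0.2]'

```text
clock: 12.6
eef_pos: [490.5, 26.9, 250.4]
tcp_rot: [3.141, 0.001, -0.052]
contact_force: [-0.3, -0.1, -1.1]
opening: 0.6
grasp_force: 0.0
```

Run:
```python
from rig import r,cams
import cv2,pickle
from h import *
f=cams.grab_frame('wrist');pickle.dump(f,open('w5.pkl','wb'));cv2.imwrite('pics/w5.png',f['color'])
go(490,30,250)
print([np.round(proj(f,p)) for p in((602,80,10),(596,-120,10),(496,-117,10),(506,81,10))])
```

```text
from [490.   26.8 249.8] yaw -0.052 -> d [-0.0002 -0.0032 -0.0002] w [0.0003 0.0022 0.    ]
[array([265.,  63.]), array([455.,  59.]), array([447., 154.]), array([272., 154.])]
```

View pics/w5.png

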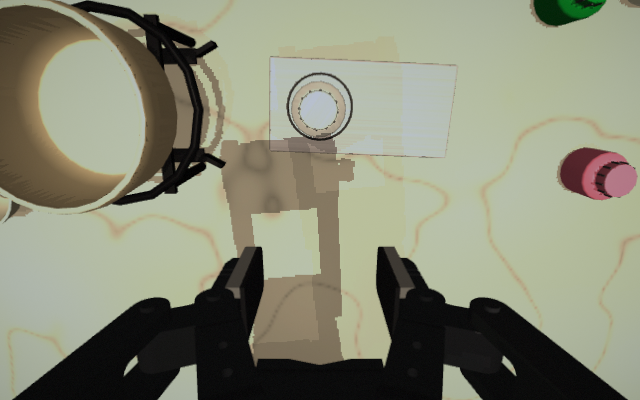

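The plate is now at corners (270,57), (457,66), (445,157) and (270,151). The burner is still inside the circle at (319,107). Next I'll compute the plate's pose and work out the pushing pose.

```bash
cat >> h.py <<'E'
def plate(f,cs):
    g=cv2.cvtColor(f['color'],cv2.COLOR_BGR2GRAY)
    q=cv2.cornerSubPix(g,np.array(cs,np.float32).reshape(-1,1,2),(4,4),(-1,-1),(3,50,.01)).reshape(-1,2)
    p=np.array([onz(f,*c,10)[:2] for c in q]);ax=p[0]+p[3]-p[1]-p[2]
    c=p.mean(0);print(q.round(1).tolist(),p.round(1).tolist(),'plate',c.round(1),'yaw',np.degrees(np.arctan2(ax[1],ax[0])).round(2),'axis x there',(559.6+(c[1]-132)*.0524).round(1))
E
python3 - <<'E'
import pickle
from h import *
f=pickle.load(open('w5.pkl','rb'))
plate(f,[(270,57),(457,66),(445,157),(270,151)])
for t in[(215,43),(222,162)]: pass
g=cv2.cvtColor(f['color'],cv2.COLOR_BGR2GRAY)
T=[]
for y0,y1 in((34,60),(148,170)):
    ys,xs=np.where(g[y0:y1,205:230]<55);i=xs.argsort()[-5:];T.append((xs[i].mean()+205,ys[i].mean()+y0));print('tip',T[-1],onz(f,*T[-1],16)[:2].round(1))
E
```

```text
[[269.79998779296875, 56.20000076293945], [456.5, 64.80000305175781], [444.3999938964844, 157.10000610351562], [269.70001220703125, 150.1999969482422]] [[608.4, 74.0], [590.3, -122.4], [492.0, -114.0], [509.9, 83.0]] plate [550.1 -19.8] yaw 84.79 axis x there 551.6
tip (np.float64(215.4), np.float64(45.8)) [620.8 128.2]
tip (np.float64(224.0), np.float64(163.0)) [499.2 134.6]
```

The plate's yaw is 84.8°, and the slot axis runs at 87.0° through (560, 131). I'll square the plate up by pushing its front edge with two fingers set parallel to the slot mouth. I'll then do the last stretch with closed fingers and the camera turned aside, to keep clear of the pot.

```bash
python3 -c "
from h import *
go(545,-168,150,1.518)"
```

```text
from [490.   26.8 249.8] yaw -0.052 -> d [0.0653 0.1916 0.0997] w [-1.5000e-03  2.0000e-03 -1.5702e+00]
```

Emit:
send_rows --targets '[0.005,0.016,0,0,0,-0.115,0.2,0.01,0.032,0,0,0,-0.23,0.2,0.015,0.048,0,0,0,-0.345,0.2,0.02,0.064,0,0,0,-0.46,0.2,0.025,0.08,0,0,0,-0.575,0.2,0.03,0.096,0,0,0,-0.69,0.2,0.035,0.112,0,0,0,-0.805,0.2,0.04,0.128,0.01,0,0,-0.92,0.2,0.045,0.144,0.03,0,0,-1.035,0.2,0.05,0.16,0.05,0,0,-1.15,0.2,0.058,0.176,0.07,0,0,-1.265,0.2,0.065,0.192,0.1,0,0,-1.38,0.2]'

```text
clock: 13.65
eef_pos: [546.0, -169.2, 149.9]
tcp_rot: [3.142, 0.0, 1.333]
contact_force: [0.8, 0.0, 0.2]
opening: 0.603
grasp_force: 0.0
```

Emit:
send_rows --targets '[0,0,0,0,0,-0.1,0.2,0,0,0,0,0,-0.19,0.2,0,0,0,0,0,-0.19,0.2,0,0,0,0,0,-0.19,0.2]'

```text
clock: 13.98
eef_pos: [545.1, -168.1, 149.8]
tcp_rot: [-3.139, -0.001, 1.515]
contact_force: [1.1, -0.0, 0.9]
opening: 0.596
grasp_force: 0.0
```

```bash
python3 -c "
from h import *
go(545,-168,1,1.518)"
```

```text
from [ 545.1 -168.1  149.8] yaw 1.515 -> d [-0.      0.0003  0.1488] w [-0.0026 -0.0007 -0.0035]
```

Emit:
send_rows --targets '[0,0,0.03,0,0,0,0.2,0,0,0.06,0,0,0,0.2,0,0,0.09,0,0,0,0.2,0,0,0.115,0,0,0,0.2,0,0,0.135,0,0,0,0.2,0,0,0.145,0,0,0,0.2,0,0,0.149,0,0,0,0.2,0,0,0.149,0,0,0,0.2,0.01,0,0.149,0,0,0,0.2,0.02,0,0.149,0,0,0,0.2,0.026,0,0.149,0,0,0,0.2,0.03,0,0.149,0,0,0,0.2]'

```text
clock: 14.98
eef_pos: [548.5, -137.0, 3.2]
tcp_rot: [3.14, 0.0, 1.519]
contact_force: [0.3, -0.6, 0.3]
opening: 0.606
grasp_force: 0.0
```

Emit:
send_rows --targets '[0.003,0,0,0,0,0,0.2,0.006,0,0,0,0,0,0.2,0.009,0,0,0,0,0,0.2,0.012,0,0,0,0,0,0.2,0.015,0,0,0,0,0,0.2,0.018,0,0,0,0,0,0.2,0.021,0,0,0,0,0,0.2,0.024,0,0,0,0,0,0.2,0.027,0,0,0,0,0,0.2,0.03,0,0,0,0,0,0.2,0.033,0,0,0,0,0,0.2,0.036,0,0,0,0,0,0.2]'

```text
clock: 15.98
eef_pos: [549.8, -102.4, 2.4]
tcp_rot: [-3.142, 0.0, 1.518]
contact_force: [-0.1, -5.6, 3.1]
opening: 0.6
grasp_force: 2.6
```

Run:
```python
from rig import r,cams
import cv2,pickle
from h import *
f=cams.grab_frame('top');pickle.dump(f,open('t2.pkl','wb'))
m=cv2.inRange(cv2.cvtColor(f['color'],cv2.COLOR_BGR2HSV),(90,0,100),(150,60,255));m[:, :292]=0;m[:160]=0;m[240:]=0;m[:,400:]=0
cs,_=cv2.findContours(m,cv2.RETR_EXTERNAL,cv2.CHAIN_APPROX_NONE)
for c in cs:
    if cv2.contourArea(c)>300:
        q=cv2.boxPoints(cv2.minAreaRect(c));print(cv2.contourArea(c),[onz(f,*p,10)[:2].round(1).tolist() for p in q])
b=onz(f,*(0,0),10)
w=cams.grab_frame('wrist');pickle.dump(w,open('w6.pkl','wb'))
print(r.sense()['eef_pos'],r.sense()['contact_force'])
```

```text
1083.0 [[503.4, 110.2], [603.3, 104.5], [595.8, -16.6], [496.1, -10.3]]
[ 549.66380003 -101.97086574    2.29142508] [-0.6838322  -1.8043917   1.31485785]
```

Emit:
send_rows --targets '[0.002,0.0005,0,0,0,0,0.2,0.004,0.001,0,0,0,0,0.2,0.006,0.0015,0,0,0,0,0.2,0.008,0.002,0,0,0,0,0.2,0.01,0.0025,0,0,0,0,0.2,0.012,0.003,0,0,0,0,0.2,0.014,0.0035,0,0,0,0,0.2,0.016,0.004,0,0,0,0,0.2,0.018,0.0045,0,0,0,0,0.2,0.02,0.005,0,0,0,0,0.2,0.022,0.0055,0,0,0,0,0.2,0.022,0.0055,0,0,0,0,0.2]'

```text
clock: 17.08
eef_pos: [556.6, -80.1, 2.3]
tcp_rot: [3.142, -0.0, 1.518]
contact_force: [-0.6, -2.4, 1.2]
opening: 0.602
grasp_force: 0.9
```

```bash
cat > t.py <<'E'
from rig import r,cams
import pickle
from h import *
f=cams.grab_frame('top');pickle.dump(f,open('t2.pkl','wb'))
m=cv2.inRange(cv2.cvtColor(f['color'],cv2.COLOR_BGR2HSV),(90,0,100),(150,60,255));m[:, :292]=0;m[:160]=0;m[240:]=0;m[:,400:]=0
cs,_=cv2.findContours(m,cv2.RETR_EXTERNAL,cv2.CHAIN_APPROX_NONE)
for c in cs:
    if cv2.contourArea(c)>300:
        q=cv2.boxPoints(cv2.minAreaRect(c));print(cv2.contourArea(c),[onz(f,*p,10)[:2].round(1).tolist() for p in q])
s=r.sense();print(s['clock'],s['eef_pos'].round(1),s['contact_force'].round(1))
E
python3 t.py
```

```text
1093.5 [[507.6, 132.2], [607.4, 128.2], [601.8, 5.8], [502.1, 10.4]]
17.1333 [556.5 -80.1   2.2] [-0.2 -1.  -0. ]
```

Emit:
send_rows --targets '[0.002,0.0003,0,0,0,0,0.2,0.004,0.0006,0,0,0,0,0.2,0.006,0.0009,0,0,0,0,0.2,0.008,0.0012,0,0,0,0,0.2,0.01,0.0015,0,0,0,0,0.2,0.012,0.0018,0,0,0,0,0.2,0.014,0.002,0,0,0,0,0.2,0.016,0.002,0,0,0,0,0.2,0.018,0.002,0,0,0,0,0.2,0.02,0.002,0,0,0,0,0.2,0.022,0.002,0,0,0,0,0.2,0.024,0.002,0,0,0,0,0.2]'

```text
clock: 18.13
eef_pos: [559.8, -56.5, 2.3]
tcp_rot: [3.141, -0.0, 1.518]
contact_force: [-0.8, -3.0, 0.2]
opening: 0.598
grasp_force: 1.5
```

```bash
python3 t.py
```

```text
621.0 [[512.5, 140.6], [612.1, 135.5], [605.9, 28.1], [506.5, 33.7]]
18.1833 [559.8 -56.2   2.3] [-0.4 -1.3  0.7]
```

Emit:
send_rows --targets '[0.002,0,0,0,0,0,0.2,0.004,0,0,0,0,0,0.2,0.006,0,0,0,0,0,0.2,0.008,0,0,0,0,0,0.2,0.01,0,0,0,0,0,0.2,0.012,0,0,0,0,0,0.2,0.014,0,0,0,0,0,0.2,0.016,0,0,0,0,0,0.2]'

```text
clock: 18.85
eef_pos: [560.6, -40.6, 2.3]
tcp_rot: [-3.142, 0.0, 1.518]
contact_force: [-0.1, -3.2, -0.2]
opening: 0.598
grasp_force: 1.6
```

Emit:
send_rows --targets '[0.002,0,0,0,0,0,0.2,0.004,0,0,0,0,0,0.2,0.006,0,0,0,0,0,0.2,0.008,0,0,0,0,0,0.2,0.01,0,0,0,0,0,0.2,0.012,0,0,0,0,0,0.2,0.014,0,0,0,0,0,0.2,0.016,0,0,0,0,0,0.2,0.018,0,0,0,0,0,0.2,0.02,0,0,0,0,0,0.2,0.022,0,0,0,0,0,0.2,0.024,0,0,0,0,0,0.2]'

```text
clock: 19.85
eef_pos: [561.8, -16.6, 2.3]
tcp_rot: [-3.141, -0.0, 1.518]
contact_force: [0.3, -2.9, -0.4]
opening: 0.597
grasp_force: 1.6
```

```bash
python3 t.py
```

```text
459.5 [[512.3, 140.2], [611.8, 135.5], [607.9, 62.9], [508.5, 67.8]]
19.9 [561.8 -16.3   2.3] [ 0.3 -2.7  0.2]
```

Emit:
send_rows --targets '[0.002,0,0,0,0,0,0.2,0.004,0,0,0,0,0,0.2,0.006,0,0,0,0,0,0.2,0.008,0,0,0,0,0,0.2,0.01,0,0,0,0,0,0.2,0.012,0,0,0,0,0,0.2,0.014,0,0,0,0,0,0.2,0.016,0,0,0,0,0,0.2,0.018,0,0,0,0,0,0.2,0.02,0,0,0,0,0,0.2,0.022,0,0,0,0,0,0.2,0.024,0,0,0,0,0,0.2]'

```text
clock: 20.9
eef_pos: [563.1, 7.4, 2.3]
tcp_rot: [-3.142, 0.0, 1.518]
contact_force: [-0.5, -4.4, 0.2]
opening: 0.601
grasp_force: 1.6
```

Emit:
send_rows --targets '[-0.02,0,0,0,0,0,0.2,-0.05,0,0,0,0,0,0.2,-0.08,0,-0.02,0,0,0,0.2,-0.1,0,-0.05,0,0,0,0,-0.1,0,-0.08,0,0,0,-0.5,-0.1,0,-0.1,0,0,0,-1,-0.1,0,-0.1,0,0,0.12,-1,-0.1,0,-0.1,0,0,0.24,-1,-0.1,0,-0.1,0,0,0.36,-1,-0.1,0,-0.1,0,0,0.48,-1,-0.1,0,-0.1,0,0,0.6,-1,-0.1,0,-0.1,0,0,0.72,-1]'

```text
clock: 21.9
eef_pos: [557.9, -92.1, 102.3]
tcp_rot: [-3.141, -0.001, 0.792]
contact_force: [0.1, -0.1, 0.7]
opening: 0.0
grasp_force: 0.0
```

Emit:
send_rows --targets '[0,0,0,0,0,0.12,-1,0,0,0,0,0,0.24,-1,0,0,0,0,0,0.36,-1,0,0,0,0,0,0.48,-1,0,0,0,0,0,0.6,-1,0,0,0,0,0,0.72,-1,0,0,0,0,0,0.85,-1,0,0,0,0,0,0.85,-1,0,0,0,0,0,0.85,-1]'

```text
clock: 22.65
eef_pos: [557.9, -92.3, 102.3]
tcp_rot: [-3.141, -0.0, -0.049]
contact_force: [0.2, 0.5, -0.2]
opening: -0.001
grasp_force: 0.0
```

```bash
python3 t.py; python3 -c "
from h import *
go(558,-40,4,-0.052)"
```

```text
1078.0 [[512.4, 143.7], [612.0, 138.7], [605.1, 17.5], [505.7, 23.1]]
22.7 [557.8 -92.3 102.3] [ 0.5  0.2 -0.2]
from [557.8 -92.3 102.3] yaw -0.048 -> d [-0.0023 -0.0523  0.0983] w [-0.0003 -0.      0.0041]
```

Emit:
send_rows --targets '[-0.005,-0.025,0.03,0,0,0.004,-1,-0.008,-0.052,0.06,0,0,0.004,-1,-0.008,-0.052,0.08,0,0,0.004,-1,-0.008,-0.052,0.092,0,0,0.004,-1,-0.008,-0.052,0.098,0,0,0.004,-1,-0.008,-0.052,0.098,0,0,0.004,-1,-0.008,-0.06,0.098,0,0,0.004,-1,-0.008,-0.07,0.098,0,0,0.004,-1,-0.008,-0.08,0.098,0,0,0.004,-1,-0.008,-0.086,0.098,0,0,0.004,-1,-0.008,-0.09,0.098,0,0,0.004,-1,-0.008,-0.093,0.098,0,0,0.004,-1]'

```text
clock: 23.7
eef_pos: [555.0, 1.5, 4.7]
tcp_rot: [-3.142, -0.001, -0.055]
contact_force: [0.1, 0.1, -0.1]
opening: 0.005
grasp_force: 0.0
```

Emit:
send_rows --targets '[0,-0.002,0,0,0,0,-1,0,-0.004,0,0,0,0,-1,0,-0.006,0,0,0,0,-1,0,-0.008,0,0,0,0,-1,0,-0.01,0,0,0,0,-1,0,-0.012,0,0,0,0,-1,0,-0.014,0,0,0,0,-1,0,-0.016,0,0,0,0,-1,0,-0.018,0,0,0,0,-1,0,-0.02,0,0,0,0,-1,0,-0.022,0,0,0,0,-1,0,-0.024,0,0,0,0,-1]'

```text
clock: 24.7
eef_pos: [556.0, 24.8, 4.3]
tcp_rot: [3.142, 0.0, -0.056]
contact_force: [-0.1, -2.5, -1.4]
opening: -0.0
grasp_force: 1.3
```

```bash
python3 t.py
```

```text
24.75 [556.   25.1   4.3] [ 0.2 -1.3 -1. ]
```

Emit:
send_rows --targets '[0,-0.0015,0,0,0,0,-1,0,-0.003,0,0,0,0,-1,0,-0.0045,0,0,0,0,-1,0,-0.006,0,0,0,0,-1,0,-0.0075,0,0,0,0,-1,0,-0.009,0,0,0,0,-1,0,-0.0105,0,0,0,0,-1,0,-0.012,0,0,0,0,-1,0,-0.0135,0,0,0,0,-1,0,-0.015,0,0,0,0,-1]'

```text
clock: 25.58
eef_pos: [556.8, 39.7, 4.2]
tcp_rot: [-3.142, 0.0, -0.056]
contact_force: [-0.4, -2.3, -1.8]
opening: -0.004
grasp_force: 1.1
```

Emit:
send_rows --targets '[0,-0.001,0,0,0,0,-1,0,-0.002,0,0,0,0,-1,0,-0.003,0,0,0,0,-1,0,-0.004,0,0,0,0,-1]'

```text
clock: 25.92
eef_pos: [557.1, 43.6, 4.3]
tcp_rot: [3.142, 0.0, -0.056]
contact_force: [0.5, -1.4, -1.2]
opening: -0.002
grasp_force: 1.1
```

Emit:
send_rows --targets '[0,-0.001,0,0,0,0,-1,0,-0.002,0,0,0,0,-1,0,-0.003,0,0,0,0,-1]'

```text
clock: 26.17
eef_pos: [557.3, 46.6, 4.3]
tcp_rot: [3.142, 0.0, -0.056]
contact_force: [0.2, -2.3, -1.2]
opening: 0.003
grasp_force: 1.1
```

Emit:
send_rows --targets '[0,-0.0007,0,0,0,0,-1,0,-0.0014,0,0,0,0,-1,0,-0.002,0,0,0,0,-1]'

```text
clock: 26.42
eef_pos: [557.4, 48.6, 4.3]
tcp_rot: [-3.142, -0.0, -0.056]
contact_force: [-0.1, -2.9, -1.7]
opening: 0.001
grasp_force: 1.1
```

Emit:
send_rows --targets '[0,-0.0007,0,0,0,0,-1,0,-0.0014,0,0,0,0,-1,0,-0.002,0,0,0,0,-1]'

```text
clock: 26.67
eef_pos: [557.5, 50.6, 4.3]
tcp_rot: [-3.142, 0.0, -0.056]
contact_force: [-0.7, -2.1, -2.1]
opening: 0.002
grasp_force: 1.1
```

Emit:
send_rows --targets '[0,-0.0007,0,0,0,0,-1,0,-0.0014,0,0,0,0,-1,0,-0.002,0,0,0,0,-1]'

```text
clock: 26.92
eef_pos: [557.6, 52.6, 4.3]
tcp_rot: [-3.142, 0.0, -0.056]
contact_force: [0.0, -2.7, -1.6]
opening: -0.007
grasp_force: 1.1
```

Emit:
send_rows --targets '[0,-0.0007,0,0,0,0,-1,0,-0.0014,0,0,0,0,-1,0,-0.002,0,0,0,0,-1]'

```text
clock: 27.17
eef_pos: [557.7, 54.6, 4.3]
tcp_rot: [-3.142, -0.0, -0.056]
contact_force: [0.2, -2.1, -2.1]
opening: 0.002
grasp_force: 1.1
```

Run:
```python
from rig import r,cams
import pickle
from h import *
for n in('scene','top'):
    f=cams.grab_frame(n);pickle.dump(f,open('x_'+n+'.pkl','wb'))
    for y in(55,60,65,70): print(n,y,[np.round(proj(f,(x,y,10)),1).tolist() for x in(510,600)])
# top: plate front edge via colour along columns
f=pickle.load(open('x_top.pkl','rb'));h=cv2.cvtColor(f['color'],cv2.COLOR_BGR2HSV)
for v in(183,187,191,205,209,212): print(v,[int(t) for t in h[v,292:325,0]])
s=r.sense();print(s['eef_pos'].round(1),s['contact_force'].round(1))
```

```text
scene 55 [[323.7, 201.8], [339.0, 223.9]]
scene 60 [[325.2, 201.2], [340.4, 223.2]]
scene 65 [[326.6, 200.5], [341.9, 222.5]]
scene 70 [[328.0, 199.8], [343.3, 221.8]]
top 55 [[318.2, 212.1], [318.5, 183.5]]
top 60 [[316.6, 212.1], [316.9, 183.5]]
top 65 [[315.0, 212.1], [315.4, 183.5]]
top 70 [[313.4, 212.1], [313.8, 183.5]]
183 [19, 19, 18, 24, 23, 30, 53, 49, 50, 50, 50, 53, 50, 53, 52, 52, 49, 52, 55, 53, 52, 55, 53, 55, 55, 57, 57, 63, 60, 60, 60, 60, 60]
187 [19, 18, 18, 23, 23, 24, 87, 87, 90, 86, 90, 87, 90, 90, 87, 93, 90, 90, 93, 90, 90, 90, 97, 90, 90, 93, 90, 90, 94, 90, 90, 86, 87]
191 [20, 18, 20, 26, 20, 21, 60, 73, 79, 69, 71, 70, 67, 64, 63, 66, 67, 64, 60, 63, 60, 64, 57, 60, 57, 57, 53, 56, 54, 55, 49, 52, 53]
205 [19, 18, 19, 30, 24, 23, 22, 18, 20, 19, 19, 19, 19, 18, 19, 21, 18, 19, 20, 18, 18, 18, 19, 19, 19, 19, 16, 17, 21, 20, 22, 20, 18]
209 [19, 19, 19, 23, 23, 20, 22, 23, 17, 23, 23, 20, 20, 19, 19, 19, 17, 26, 30, 17, 25, 21, 21, 18, 20, 21, 20, 18, 19, 18, 20, 21, 20]
212 [18, 18, 19, 23, 18, 21, 23, 19, 17, 18, 19, 17, 18, 14, 18, 17, 20, 17, 18, 18, 15, 16, 14, 21, 35, 33, 32, 36, 30, 28, 18, 18, 20]
[557.8  54.7   4.3] [-0.5 -0.8 -1. ]
```

Emit:
send_rows --targets '[0,-0.0007,0,0,0,0,-1,0,-0.0014,0,0,0,0,-1,0,-0.002,0,0,0,0,-1]'

```text
clock: 27.52
eef_pos: [557.6, 55.8, 4.3]
tcp_rot: [3.14, 0.001, -0.055]
contact_force: [-0.8, -11.7, 0.5]
opening: -0.001
grasp_force: 5.9
```

Emit:
send_rows --targets '[0,-0.0007,0,0,0,0,-1,0,-0.0014,0,0,0,0,-1,0,-0.002,0,0,0,0,-1]'

```text
clock: 27.77
eef_pos: [557.5, 56.1, 4.2]
tcp_rot: [3.138, 0.001, -0.055]
contact_force: [0.4, -24.0, 0.9]
opening: -0.004
grasp_force: 11.9
```

The force rose to 24 N with no further movement, so the plate is against the stop. I'll back off and check.

Emit:
send_rows --targets '[0,0.004,0,0,0,0,-1,0,0.014,0,0,0,0,-1,0,0.04,0,0,0,0,-1,0,0.07,0,0,0,0,-1,0,0.1,-0.02,0,0,0,-1,0,0.13,-0.06,0,0,0,-1,0,0.13,-0.1,0,0,0,-1,-0.03,0.1,-0.14,0,0,0,-1,-0.06,0.07,-0.18,0,0,0,-1,-0.08,0.05,-0.22,0,0,0,-1,-0.08,0.04,-0.24,0,0,0,-1,-0.08,0.04,-0.24,0,0,0,-1]'

```text
clock: 28.77
eef_pos: [475.4, 24.5, 248.0]
tcp_rot: [-3.14, -0.004, -0.056]
contact_force: [0.8, -0.0, 0.6]
opening: -0.003
grasp_force: 0.0
```

Run:
```python
from rig import r,cams
import pickle
from h import *
F={n:cams.grab_frame(n) for n in('scene','wrist','top')}
pickle.dump(F,open('fin.pkl','wb'))
s=r.sense();print(s['clock'],s['eef_pos'].round(1))
z=lambda f,u,v,a,b:cv2.resize(f['color'][max(0,v-b):v+b,max(0,u-a):u+a],(400,300),interpolation=cv2.INTER_CUBIC)
u,v=[int(t) for t in proj(F['scene'],(558,150,40))];a=z(F['scene'],u,v,80,60)
u2,v2=[int(t) for t in proj(F['top'],(558,130,40))];b=z(F['top'],u2,v2,48,36)
print((u,v),(u2,v2))
w=cv2.resize(F['wrist']['color'],(480,300))
cv2.imwrite('pics/fin.png',np.vstack([np.hstack([a,b]),np.pad(w,((0,0),(0,320),(0,0)))]))
```

```text
28.9167 [476.6  23.7 246.1]
(359, 194) (293, 195)
```

View pics/fin.png

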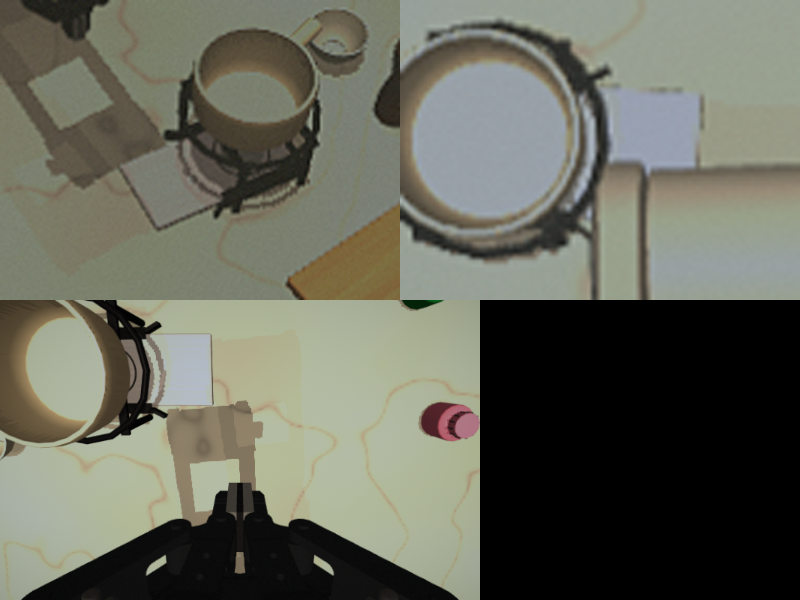

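The pot is in place and the ramekin is untouched. The plate is in the slot, with its front edge at wrist pixel (283,45) to (283,140). I'll check how far that edge is from the flare tips, which should be 72 mm, and whether the burner shows under the hoop.

Run:
```python
import pickle
from h import *
F=pickle.load(open('fin.pkl','rb'));f=F['wrist'];g=cv2.cvtColor(f['color'],cv2.COLOR_BGR2GRAY)
q=cv2.cornerSubPix(g,np.array([(281,45),(283,140)],np.float32).reshape(-1,1,2),(4,4),(-1,-1),(3,50,.01)).reshape(-1,2)
e=[onz(f,*c,10)[:2] for c in q];print('front',q.round(1).tolist(),np.round(e,1))
T=[]
for y0,y1 in((20,48),(130,165)):
    ys,xs=np.where(g[y0:y1,195:235]<55);i=xs.argsort()[-5:];T.append(onz(f,xs[i].mean()+195,ys[i].mean()+y0,16)[:2]);print((xs[i].mean()+195,ys[i].mean()+y0),T[-1].round(1))
m=(T[0]+T[1])/2;X=np.array([np.cos(np.radians(87)),np.sin(np.radians(87))])
print('gap tips->front',(m-(e[0]+e[1])/2)@X,'edge dir',np.degrees(np.arctan2(*(e[0]-e[1])[::-1]))+90)
# black/etched circle arc: leftmost visible arc on plate; and expected
O=(e[0]+e[1])/2
for d in(109,118,145): print(d,[np.round(proj(f,[*(O+d*X),z])).tolist() for z in(10,48,68)])
S=F['scene']
for z in(10,48,68): print('scene burner z',z,np.round(proj(S,[*(O+145*X),z])).tolist(),'nearside',np.round(proj(S,[*(O+145*X+[19,-19]),z])).tolist())
```

```text
front [[280.70001220703125, 45.400001525878906], [282.8999938964844, 140.89999389648438]] [[606.4  60.5]
 [507.4  66.5]]
(np.float64(213.6), np.float64(34.0)) [620.5 127.6]
(np.float64(222.4), np.float64(153.0)) [498.6 134.2]
gap tips->front 67.45451208522127 edge dir 86.55102930339639
109 [[182.0, 96.0], [167.0, 95.0], [157.0, 95.0]]
118 [[173.0, 96.0], [158.0, 95.0], [148.0, 95.0]]
145 [[149.0, 96.0], [131.0, 96.0], [119.0, 95.0]]
scene burner z 10 [375.0, 194.0] nearside [374.0, 201.0]
scene burner z 48 [377.0, 187.0] nearside [375.0, 194.0]
scene burner z 68 [378.0, 183.0] nearside [376.0, 190.0]
```

Run:
```python
import pickle
from h import *
f=pickle.load(open('fin.pkl','rb'))['wrist'];g=cv2.cvtColor(f['color'],cv2.COLOR_BGR2GRAY)
for v in range(70,126,5): print(v,' '.join('%3d'%t for t in g[v,155:205:1][::2]))
go(545,-120,200,1.518)
```

```text
70  62  61  61  61  59  59  47  48 110 112 114 113 113 113  84  10  28  15   8  32 115 129 179 179 179
75  59  59  61  60  61  60  60  82  78  33 102 113 113 113 113  54  13  34  10   8  79 115 176 178 179
80  59  59  59  58  59  59  60  59 103 114  47  69 113 113 113 113  21  20  28   8   6 113 116 179 180
85  60  61  59  59  60  59  59  59  81 116 115  72  56 113 114 114  92  12  27  14  10   3 115 116 123
90  60  60  59  60  59  60  58  59  59 111 114 114  44  93 116 115 116  55   9  37  12   8  61 119 127
95  62  59  60  58  59  60  59  58  59  99 118 118  87  21 115 115 115 115  11  22  21   9  14 117 117
100  62  62  61  61  59  58  58  58  60  81 114 115  85  20 114 115 116  88  11  29   8   8  41 116 117
105  62  62  62  62  61  61  61  60  59  95 119 119  48  76 113 113 113  39  13  36  14   6  64 115 115
110  62  59  59  59  59  59  60  61  60 104 116  61  27 115 115 117 116  10  18  32  10   7 107 117 119
115  61  62  61  61  61  60  60  61  60 103  33  65 112 112 112 113 111   9  23  21   9  16 114 115 132
120  59  59  60  60  59  60  59  59  57  74 113 113 113 114 115 113 107   8  28  14   8  52 116 116 175
125  62  62  61  60  61  60  60  58 106 112 113 113 111 112 112 113  62  14  30  11   8  70 115 138 183
from [476.6  23.7 246.1] yaw -0.055 -> d [0.0759 0.1398 0.0463] w [ 0.0028 -0.0041 -1.5727]
```

The circle arc is at column 181, where I predicted 182. I'll take one low wrist view into the stand to confirm the burner is standing.

Emit:
send_rows --targets '[0.01,0.03,0,0,0,-0.115,-1,0.02,0.06,0,0,0,-0.23,-1,0.03,0.09,0,0,0,-0.345,-1,0.04,0.12,0,0,0,-0.46,-1,0.05,0.14,0,0,0,-0.575,-1,0.06,0.14,0.01,0,0,-0.69,-1,0.07,0.14,0.02,0,0,-0.805,-1,0.076,0.14,0.03,0,0,-0.92,-1,0.076,0.14,0.046,0,0,-1.035,-1,0.076,0.14,0.046,0,0,-1.15,-1,0.076,0.14,0.046,0,0,-1.265,-1,0.076,0.14,0.046,0,0,-1.38,-1]'

```text
clock: 29.92
eef_pos: [542.9, -121.6, 195.8]
tcp_rot: [-3.138, -0.0, 1.329]
contact_force: [0.3, -0.4, -1.1]
opening: 0.001
grasp_force: 0.0
```

Emit:
send_rows --targets '[0,0,0,0,0,-0.1,-1,0,0,0,0,0,-0.19,-1,0,0,0,0,0,-0.19,-1,0,0,0,0,0,-0.19,-1]'

```text
clock: 30.25
eef_pos: [543.3, -121.5, 196.8]
tcp_rot: [-3.14, -0.0, 1.51]
contact_force: [0.2, -0.4, -0.8]
opening: -0.002
grasp_force: 0.0
```

Emit:
send_rows --targets '[0,0,0,0,0.1,0,-1,0,0,0,0,0.2,0,-1,0,0,0,0,0.3,0,-1,0,0,0,0,0.4,0,-1,0,0,0,0,0.5,0,-1,0,0,0,0,0.6,0,-1,0,0,0,0,0.7,0,-1,0,0,0,0,0.8,0,-1,0,0,0,0,0.9,0,-1,0,0,0,0,1.0,0,-1,0,0,0,0,1.0,0,-1,0,0,0,0,1.0,0,-1]'

```text
clock: 31.25
eef_pos: [543.3, -121.7, 196.2]
tcp_rot: [-3.132, -0.999, 1.503]
contact_force: [0.1, -0.7, -0.1]
opening: 0.002
grasp_force: 0.0
```

Run:
```python
from rig import r,cams
import pickle
from h import *
f=cams.grab_frame('wrist');pickle.dump(f,open('low.pkl','wb'));s=r.sense();print(s['clock'],s['eef_pos'].round(),s['tcp_rot'].round(3),f['xyz'].round())
X=np.array([np.cos(np.radians(87)),np.sin(np.radians(87))]);Y=np.array([-X[1],X[0]]);B=np.array([556.9,63.5])+145*X
for n,x,y,z in(('circle near',-36,0,10),('base L',0,27,10),('base R',0,-27,10),('base near',-27,0,10),('body top L',0,27,48),('body top R',0,-27,48),('body top near',-27,0,48),('cap L',0,18,68),('cap R',0,-18,68),('cap near top',-18,0,68),('hoop near bottom',-85,0,86),('pot bottom',-60,0,92)): print(n,np.round(proj(f,[*(B+x*X+y*Y),z])).tolist())
```

```text
31.3 [ 544. -121.  197.] [-3.137 -0.998  1.508] [ 539. -202.  334.]
circle near [321.0, 150.0]
base L [303.0, 134.0]
base R [339.0, 134.0]
base near [321.0, 146.0]
body top L [302.0, 113.0]
body top R [340.0, 113.0]
body top near [321.0, 124.0]
cap L [308.0, 101.0]
cap R [334.0, 100.0]
cap near top [321.0, 108.0]
hoop near bottom [322.0, 128.0]
pot bottom [321.0, 111.0]
```

Run:
```python
import pickle
from h import *
f=pickle.load(open('low.pkl','rb'));g=cv2.cvtColor(f['color'],cv2.COLOR_BGR2GRAY)
print('     ',' '.join('%3d'%t for t in range(285,360,3)))
for v in range(100,158,2): print(v,' ',' '.join('%3d'%t for t in g[v,285:360:3]))
```

```text
285 288 291 294 297 300 303 306 309 312 315 318 321 324 327 330 333 336 339 342 345 348 351 354 357
100   169  69  73  76  80  81  83  84  86  85  86  86  86  86  85  85  84  83  81  80  78  75  71  69 174
102   124  96  68  73  76  77  79  81  81  83  84  84  84  83  83  83  81  80  78  77  74  71  65  68  97
104     5   6  22  60  72  74  77  78  78  80  80  81  80  80  79  79  77  75  75  72  69  44   6   4   6
106     5   7   7   5  31  72  72  74  74  76  76  77  77  76  76  75  74  73  71  45  14   4   4   5   8
108     8   7   3   5   4   5  20  38  73  72  72  73  73  73  73  71  51  32  10   4   3   4   3   7   9
110    15  11   4   4   6   3   7   5   5   6   8  19  18  14  11   6   5   4   4   6   5   4   8  13  10
112     8  11  14  10   4   4 101 103 109  74  80  84  70  83  28  77 114 108  51   6  12  11  13   9   7
114     6   7   9  20  26  22  18  30  41  45  64  83  69  82  21  54  37  26  17  24  22  19   8   7   6
116     7   4   5   7  11  14  13  17  23  26  29  24  16  23  26  21  21  15  10  12   8   7   3   5   5
118     6   7   5   6   5   6   4   8   9   9 
[... 1373 characters left out ...]
 102  96  87  90  85 101 100 102  97  19 102 103 104 101   8   9
146     8   5 100 102 101 101 103  81  34 101 103 102 106 101 102 100  57  21 103 103 102 104 102   4   5
148    10   8 101 102 101 100 104 103 103  39  19  51  71  57  32  23 104 104 103 102 102 103 102   7   9
150     8   5 102 102 102 101 104 103 104 104 103 103 104 105 105 104 104 103 104 103 102 103 103   6   4
152     9  10 103 102 102 101 105 104 103 104 103 104 103 106 106 105 104 103 103 104 102 104 104  12  10
154    10  11 103 103 103 101 105 104 104 104 104 104 104 106 105 104 104 104 104 105 101 108 169   9   4
156     5   9 170 102 102 101 105 104 105 105 104 105 104 105 107 105 105 103 105 104 109 171 171  14   8
```

The low view confirms it. The burner's upright body spans columns 302–338, and its base at row 144 lies inside the etched circle, whose arc runs from column 299 to 345 with its near point at row 148. The knurled cap shows below the hoop, and the pot is above it. I'm handing the job in.

```bash
python3 -c "
from rig import r
print(r.sign_off())"
```

```text
the job is handed in; nothing more can be done
None
```

The job is handed in: the burner stands upright inside the etched circle, the plate is pushed in until it met the stop, and the pot, jar, mill and ramekin were not touched (about 31 s of the 72 s used).

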